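Build up a hub on the stud plate

ROBOT

A 7-joint arm with a two-finger parallel gripper is mounted at the origin on the work surface. World frame = base frame: x ahead of the robot, y to its left, z up, the work surface at z = 0. Lengths are in m, angles in rad, forces in N, time in s.
With the tool pointing down it reaches from about 0.4 to 0.85 m from the base axis. Payload 10.4 kg.
Tool frame: the origin (TCP) lies between the finger pads; the fingertips stand ahead of it and the grasp point (between the pads) lies 5 mm behind it (manip.tip_extent is the z of the fingertips in the tool frame, in m); z points along the fingers, y is the line along which they close (so a half turn about z gives the same grasp; the last joint's range is limited). The gripper opens to 85 mm and grips with 20 to 120 N. Pads are 22 mm wide; open, the fingers measure 114 mm over their backs; the gripper's body (76 mm by 85 mm) begins 54 mm behind the grasp point. The pads swing forward as they close: fully open they stand 13 mm farther back than shut.
Start: joints at [-0.023, 0.332, -0.065, 1.46, 0.022, 1.35, -0.088], TCP at [0.625, 0, 0.245] pointing down, gripper open.
Joint ranges: [-2.6, 2.6], [-0.5, 2.12], [-1.47, 1.34], [0.16, 2.42], [-1.27, 4.41], [0.06, 2.06], [-2.6, 2.6]. Speed limits (rad/s): [2.22, 2.22, 2.79, 2.79, 3.14, 3.14, 3.14].

INTERFACE

Orientations are given as a unit quaternion [x, y, z, w].
In Python, from workcell import status, viewer, manip gives the robot as it stands.
- The arm moves only by the tool play_rows, never from a script. Its argument "plan" is one flat list of numbers, 7 for each row, row after row: the turn, a rotation vector about the tool's x, y, z in degrees, then the shift along the tool's x, y, z in m, then the opening, from 0 (shut) to 1 (fully open). In form: [ax, ay, az, dx, dy, dz, grip, ax, ay, az, dx, dy, dz, grip, ...]. A call has 1 to 20 rows; each row is the pose to reach, as a shift and turn from the pose commanded when the call began, along the tool's axes at that moment; what a row does not reach only later rows make up. A row lasts 1/8 s, in which the tool goes at most 62.5 mm and 10.7 degrees, less where a joint would pass 70% of its speed; a pose out of reach is approached as far as the arm can. A call with a gripper value outside its range is refused whole. The fingers move at their own pace and stop on an object; "squeeze" is the grip in N (left out, the last holds). Time passes only in rows, so rows that repeat a pose let the fingers close. It gives the time, the measured TCP pose, the force, the opening and the grip force at its end, in the units of the state.
- status.get_obs(): the state, without advancing time (a new reading comes with each control period).
- viewer.camera(name): name is "scene" or "side" or "wrist"; returns the picture (480x640x3 uint8, red, green, blue); there is no depth.
- viewer.camera_model(name): a dict with "fx", "fy", "cx", "cy" (pixels), "R" (3x3) and "t" (3): a world point X has camera coordinates R X + t. Camera axes: x right, y down, z forward; pixel columns grow to the right and rows downward; lengths in m; the calibration is good to about 2 mm. A picture is of the moment at which its call begins: read the wrist's pose just before it. camera_model takes no time and is no camera call; for the wrist camera it gives the pose at the moment of the call.
- manip.hand_in(): hands the job in; it is judged then, once.
The state is a dict: "clock": time; "joint_pos": joint angles; "joint_velocities": joint speeds; "tau": joint torques, N m; "position": TCP position; "ee_rot": TCP orientation; "ft_force": force on the tool from outside, world axes, zero at the start; "torque": the same for the moment, N m; "grip_width": opening from 0.0 (shut) to 1.0 (fully open); "grasp_force": force on a finger pad.
Only numpy, scipy, OpenCV 4.12 (cv2) and the standard library are available. Lean on these libraries where they do the work, as an engineer would, in place of code of your own. Each camera call takes 0.05 s, during which the arm holds its last target. There are 200 camera calls.

TASK

Build up the hub on the fixed stud plate: first seat the flange whose bolt holes fit the four studs, flat on the plate with its neck up; then slip the large ring over its neck down onto the flange, then the small ring onto the large one, and last put the cap over the neck so that it rests on the small ring. Leave the two flanges that do not fit where they lie.

Things in the scene. Friction and masses are not known exactly. Their poses are not given: they have to be found in the camera images.
- stud_plate: Dark steel plate 110 x 110 x 12 mm fixed to the bench, with four upright steel studs, diameter 10 mm, 14 mm high above it (top 5 mm tapered), at the corners of a 70 mm square (35 mm from the centre in x and y). Origin: centre of the underside, its top face at z = 12 mm; x and y along its sides. A quarter turn leaves it the same.
- flange_wide: Aluminium square flange: plate 104 x 104 x 10 mm, central round neck 36 mm in diameter, its top at 54 mm (rim bevelled 4 mm). Four through holes, diameter 16 mm, at the corners of a 70 mm square (35 mm from the centre in x and y). A quarter turn leaves it the same. Seated, the studs stand 4 mm above its plate. Origin: centre of the underside; z up, x and y along its sides. 0.4 kg.
- flange_close: Aluminium square flange: plate 104 x 104 x 10 mm, central round neck 36 mm in diameter, its top at 54 mm (rim bevelled 4 mm). Four through holes, diameter 16 mm, at the corners of a 51 mm square (closer to the neck). Origin: centre of the underside; z up, x and y along its sides. 0.4 kg.
- flange_three: Aluminium square flange: plate 104 x 104 x 10 mm, central round neck 36 mm in diameter, its top at 54 mm (rim bevelled 4 mm). Three through holes, diameter 16 mm, in a triangle. Origin: centre of the underside; z up, x and y along its sides. 0.4 kg.
- ring_large: Steel spacer ring lying flat: outer diameter 64 mm, hole 42 mm, 20 mm high. Origin: centre of the underside, z up. About 0.25 kg.
- ring_small: Steel spacer ring lying flat: outer diameter 52 mm, hole 42 mm, 14 mm high. Origin: centre of the underside, z up. About 0.09 kg.
- cap: Black plastic end cap standing on its open skirt: skirt outer diameter 52 mm, inside 42 mm and 14 mm deep, closed top 6 mm thick (top face at 20 mm), with a round knob on top, diameter 28 mm, 26 mm high (its top at 46 mm). Origin: centre of the skirt's underside, z up. About 0.08 kg.

How it is judged:
By the outcome, as a careful person would: the job done as asked, in the order asked, and still so for the second after the job is handed in, with the robot touching nothing.
It also fails if it takes over 115 s, if anything falls off the work surface, if the arm or the gripper's body presses on something with over 40 N, if the wrist force passes 120 N, or if a joint passes its speed limit or range.

## Working session

There is one attempt and no reset: what is moved stays moved. The work goes in short steps, Python scripts to look and compute and a tool call to move; the robot and the scene stay as the last step left them, time stands still between calls to the robot, and variables do not carry over. Pictures are saved under pics/ and viewed, at most 18 in all, crops included, and the job is handed in when it is done.

Besides the shell and the picture viewer there is one more tool, called after "Emit:" by a JSON object that holds its "method" and its "body", one argument or row to a line. play_rows: Moves the arm, as the interface text tells. Its arguments: {"type":"object","properties":{"plan":{"type":"array","items":{"type":"number"}},"squeeze":{"type":"number"}},"required":["plan"]}

```bash
mkdir -p pics; ls; python3 - <<'E'
from workcell import status, viewer, manip
import cv2,numpy as np
o=status.get_obs(); print({k:np.round(v,3).tolist() for k,v in o.items()}); print(manip.tip_extent)
for n in ["scene","side","wrist"]:
    m=viewer.camera_model(n); print(n,{k:np.round(v,3).tolist() for k,v in m.items()})
    cv2.imwrite(f"pics/{n}0.png",viewer.camera(n)[:,:,::-1])
E
```

```text
pics
{'clock': 0.0, 'joint_pos': [-0.023, 0.333, -0.065, 1.461, 0.022, 1.35, -0.089], 'joint_velocities': [0.0, -0.001, 0.001, -0.001, -0.002, 0.0, 0.0], 'tau': [0.0, -62.545, 0.05, -39.161, 0.016, 0.01, -0.0], 'position': [0.625, -0.0, 0.244], 'ee_rot': [0.707, 0.707, -0.001, -0.0], 'ft_force': [0.61, 0.389, -0.423], 'torque': [0.007, 0.023, -0.003], 'grasp_force': 0.0, 'grip_width': 0.999}
0.014
scene {'fx': 477.617, 'fy': 477.617, 'cx': 317.73, 'cy': 231.209, 'R': [[-0.428, 0.904, -0.007], [0.657, 0.306, -0.689], [-0.621, -0.299, -0.725]], 't': [0.232, -0.323, 1.247]}
side {'fx': 570.826, 'fy': 570.826, 'cx': 306.722, 'cy': 247.909, 'R': [[-0.764, -0.645, 0.005], [-0.447, 0.523, -0.726], [0.466, -0.557, -0.688]], 't': [0.395, 0.247, 0.848]}
wrist {'fx': 372.902, 'fy': 372.902, 'cx': 325.325, 'cy': 236.908, 'R': [[1.0, -0.002, -0.002], [-0.001, -0.956, 0.292], [-0.002, -0.292, -0.956]], 't': [-0.624, -0.037, 0.379]}
```

View pics/scene0.png

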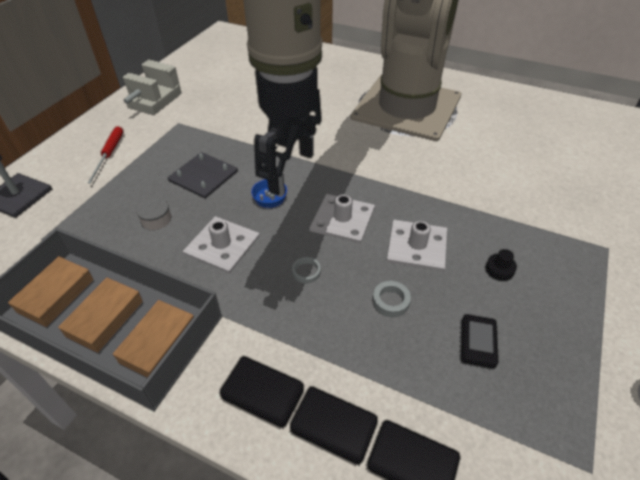

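View pics/side0.png

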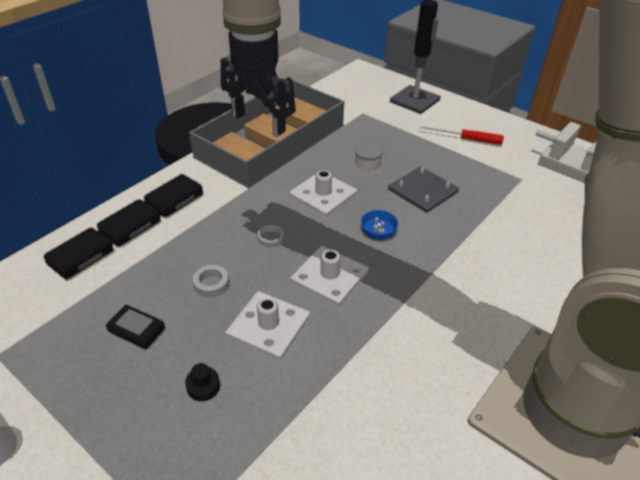

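View pics/wrist0.png

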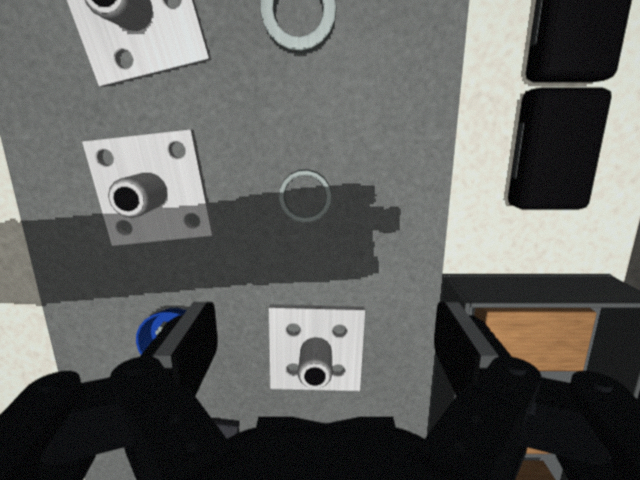

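The scene and wrist views show three flanges. The middle one (wrist 147,190) has four widely spaced holes, so it is flange_wide. The one at wrist (315,350) is flange_close and the upper left one is flange_three. The stud plate is at scene (203,174), the large ring at scene (392,298), the small ring at scene (307,269) and the cap at scene (502,262).

```bash
cat > h.py <<'E'
from workcell import status, viewer, manip
import cv2, numpy as np
def ray(m,uv,z):
    R=np.array(m["R"]);t=np.array(m["t"]);C=-R.T@t
    d=R.T@np.array([(uv[0]-m["cx"])/m["fx"],(uv[1]-m["cy"])/m["fy"],1.])
    return C+d*(z-C[2])/d[2]
def proj(m,X):
    p=np.array(m["R"])@np.array(X)+np.array(m["t"]); return np.array([m["fx"]*p[0]/p[2]+m["cx"],m["fy"]*p[1]/p[2]+m["cy"]])
def tri(ms,uvs):
    A=[];b=[]
    for m,uv in zip(ms,uvs):
        R=np.array(m["R"]);C=-R.T@np.array(m["t"])
        d=R.T@np.array([(uv[0]-m["cx"])/m["fx"],(uv[1]-m["cy"])/m["fy"],1.]);d/=np.linalg.norm(d)
        P=np.eye(3)-np.outer(d,d);A.append(P);b.append(P@C)
    return np.linalg.solve(sum(A),sum(b))
def snap(n):
    m=viewer.camera_model(n); im=np.ascontiguousarray(viewer.camera(n)[:,:,::-1]); return m,im
def state():
    o=status.get_obs(); print("t%.2f"%o["clock"],np.round(o["position"],4),np.round(o["ee_rot"],4),"F",np.round(o["ft_force"],1),"g %.3f %.1f"%(o["grip_width"],o["grasp_force"]), "q",np.round(o["joint_pos"],2)); return o
E
python3 - <<'E'
from h import *
s,d,w=[viewer.camera_model(n) for n in("scene","side","wrist")]
for n,a,b,z in [("neck",(344,200),(331,256),.054),("plate",(203,174),(423,188),.012),("large",(392,298),(211,280),.01),("small",(307,269),(270,235),.01),("cap",(506,254),(201,370),.046)]:
    print(n,np.round([ray(s,a,z),ray(d,b,z),tri([s,d],[a,b])],3).tolist())
print(ray(w,(127,198),.054),[ray(w,u,.01).round(4).tolist() for u in((105,157),(177,149),(192,220),(124,227))],ray(w,(305,195),.014))
E
```

```text
neck [[0.451, 0.013, 0.054], [0.449, 0.014, 0.054], [0.45, 0.013, 0.053]]
plate [[0.461, -0.317, 0.012], [0.455, -0.313, 0.012], [0.458, -0.32, 0.008]]
large [[0.599, 0.167, 0.01], [0.602, 0.167, 0.01], [0.601, 0.168, 0.012]]
small [[0.603, 0.007, 0.01], [0.604, 0.009, 0.01], [0.604, 0.008, 0.01]]
cap [[0.451, 0.322, 0.046], [0.45, 0.323, 0.046], [0.451, 0.322, 0.045]]
[0.45204242 0.01218868 0.054     ] [[0.4134, 0.0434, 0.01], [0.4831, 0.0507, 0.01], [0.49, -0.0188, 0.01], [0.4205, -0.026, 0.01]] [0.60398554 0.00715393 0.014     ]
```

Emit:
{"method": "play_rows", "body": {
  "plan": [0,0,0,-0.04,-0.03,0,1,0,0,0,-0.09,-0.06,0,1,0,0,0,-0.14,-0.09,0,1,0,0,0,-0.19,-0.13,0,1,0,0,0,-0.23,-0.15,0,1,0,0,0,-0.25,-0.165,0,1,0,0,0,-0.25,-0.165,0,1,0,0,0,-0.25,-0.165,0,1]
}}

```text
clock: 1.15
position: [0.4605, -0.249, 0.2452]
ee_rot: [0.707, 0.707, 0.0, -0.0]
ft_force: [-0.4, -0.4, 0.2]
grip_width: 1.004
grasp_force: 0.0
```

```bash
python3 - <<'E'
from h import *
state()
m,im=snap("wrist"); cv2.imwrite("pics/w1.png",im)
print({k:np.round(v,3).tolist() for k,v in m.items()}, proj(m,(.458,-.315,.012)))
E
```

```text
t1.15 [ 0.4605 -0.249   0.2452] [ 7.067e-01  7.075e-01  2.000e-04 -1.000e-04] F [-0.4 -0.4  0.2] g 1.004 0.0 q [ 0.31  0.11  0.11  1.73 -0.01  1.3   0.42]
{'fx': 372.902, 'fy': 372.902, 'cx': 325.325, 'cy': 236.908, 'R': [[1.0, -0.001, -0.001], [-0.0, -0.957, 0.291], [-0.001, -0.291, -0.957]], 't': [-0.46, -0.276, 0.306]} [323.65662731 264.53198001]
```

View pics/w1.png

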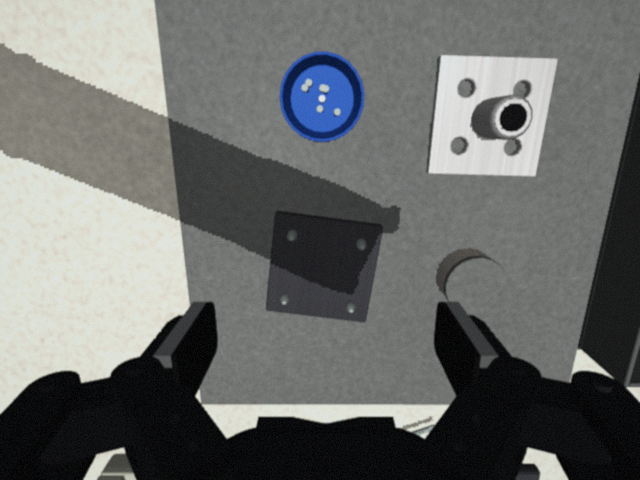

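The wrist picture shows the stud plate with corners near (277,211), (382,224), (366,322) and (266,310), and stud tips near (291,236), (361,244), (351,308) and (284,300).

```bash
python3 - <<'E'
from h import *
m=viewer.camera_model("wrist"); im=cv2.imread("pics/w1.png")
g=cv2.cvtColor(im,cv2.COLOR_BGR2GRAY).astype(float)
def an(P):
    P=np.array(P); c=P.mean(0)[:2]; e=P[1]-P[0]; f=P[2]-P[3]
    print(c.round(4),[round(np.degrees(np.arctan2(v[1],v[0])),2) for v in(e,f)],[round(np.linalg.norm(P[i]-P[(i+1)%4])*1e3,1) for i in range(4)])
st=[]
for u,v in((291,236),(361,244),(351,308),(284,300)):
    w=g[v-9:v+10,u-9:u+10]; w=w-np.median(w)-12; w[w<0]=0
    Y,X=np.mgrid[-9:10,-9:10]; st.append((u+(w*X).sum()/w.sum(),v+(w*Y).sum()/w.sum()))
print(np.round(st,1))
for z in(.018,.022,.026): an([ray(m,p,z) for p in st])
an([ray(m,p,.012) for p in((277,211),(382,224),(366,322),(266,310))])
E
```

```text
[[291.3 235.6]
 [361.2 244.7]
 [350.6 309. ]
 [283.8 300.9]]
[ 0.4563 -0.3222] [np.float64(-7.76), np.float64(-7.66)] [np.float64(70.4), np.float64(72.2), np.float64(70.9), np.float64(72.3)]
[ 0.4563 -0.3206] [np.float64(-7.76), np.float64(-7.66)] [np.float64(69.6), np.float64(71.3), np.float64(70.1), np.float64(71.5)]
[ 0.4563 -0.3189] [np.float64(-7.76), np.float64(-7.66)] [np.float64(68.8), np.float64(70.5), np.float64(69.3), np.float64(70.6)]
[ 0.4572 -0.3195] [np.float64(-7.25), np.float64(-7.62)] [np.float64(105.5), np.float64(110.9), np.float64(109.0), np.float64(110.2)]
```

Emit:
{"method": "play_rows", "body": {
  "plan": [0,0,0,0.04,0,0,1,0,0,-3,0.09,0,0.03,1,0,0,-6,0.14,-0.004,0.06,1,0,0,-6,0.19,-0.008,0.09,1,0,0,-6,0.235,-0.008,0.12,1,0,0,-6,0.2625,-0.008,0.13,1,0,0,-6,0.2625,-0.008,0.13,1,0,0,-6,0.2625,-0.008,0.15,1,0,0,-6,0.2625,-0.008,0.18,1,0,0,-6,0.2625,-0.008,0.2,1,0,0,-6,0.2625,-0.008,0.207,1,0,0,-6,0.2625,-0.008,0.207,1],
  "squeeze": 60
}}

```text
clock: 2.7
position: [0.4523, 0.0124, 0.0386]
ee_rot: [0.669, 0.743, 0.0, 0.0]
ft_force: [-0.3, 0.4, 0.3]
grip_width: 1.005
grasp_force: 0.0
```

Emit:
{"method": "play_rows", "body": {
  "plan": [0,0,0,0,0,0,0.3,0,0,0,0,0,0,0.2,0,0,0,0,0,0,0.2,0,0,0,0,0,0,0.2,0,0,0,0,0,0,0.2,0,0,0,0,0,0,0.2],
  "squeeze": 60
}}

```text
clock: 3.45
position: [0.4524, 0.0125, 0.0391]
ee_rot: [0.669, 0.743, 0.0, 0.0]
ft_force: [-1.7, 0.8, 7.7]
grip_width: 0.405
grasp_force: 59.3
```

```bash
python3 - <<'E'
from h import *
state();print(manip.tip_extent)
m,im=snap("side"); cv2.imwrite("pics/s2.png",cv2.resize(im[180:340,230:440],None,fx=3,fy=3))
E
```

```text
t3.45 [0.4524 0.0125 0.0391] [6.692e-01 7.431e-01 3.000e-04 3.000e-04] F [-1.7  0.8  7.7] g 0.405 59.3 q [ 0.02  0.2  -0.16  2.11  0.04  0.83 -0.06]
0.014
```

View pics/s2.png

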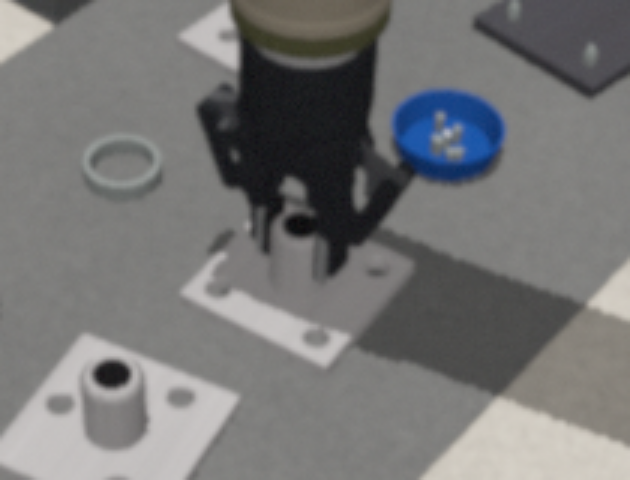

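Emit:
{"method": "play_rows", "body": {
  "plan": [0,0,0,0,0,-0.01,0.2,0,0,0,0,0,-0.03,0.2,0,0,0,0,0,-0.06,0.2,0,0,0,-0.01,-0.001,-0.09,0.2,0,0,1,-0.04,-0.004,-0.1,0.2,0,0,3,-0.08,-0.007,-0.1,0.2,0,0,5,-0.12,-0.011,-0.1,0.2,0,0,7,-0.16,-0.014,-0.1,0.2,0,0,9,-0.2,-0.018,-0.1,0.2,0,0,11,-0.24,-0.022,-0.1,0.2,0,0,13,-0.28,-0.025,-0.1,0.2,0,0,13.6,-0.31,-0.028,-0.09,0.2,0,0,13.6,-0.325,-0.0293,-0.07,0.2,0,0,13.6,-0.3312,-0.0298,-0.06,0.2,0,0,13.6,-0.3312,-0.0298,-0.06,0.2,0,0,13.6,-0.3312,-0.0298,-0.06,0.2],
  "squeeze": 80
}}

```text
clock: 5.5
position: [0.4576, -0.3192, 0.099]
ee_rot: [0.752, 0.659, 0.0, 0.0]
ft_force: [-0.1, -0.1, -3.2]
grip_width: 0.394
grasp_force: 80.1
```

```bash
python3 - <<'E'
from h import *
state()
m,a=snap("wrist"); m,b=snap("side"); m2,c=snap("scene")
cv2.imwrite("pics/p3.png",np.vstack([np.hstack([cv2.resize(b[110:230,350:500],(400,300)),cv2.resize(c[110:230,130:280],(400,300))]),cv2.resize(a,(800,600))[300:]]))
cv2.imwrite("pics/w3.png",a);cv2.imwrite("pics/side3.png",b);cv2.imwrite("pics/sc3.png",c)
E
```

```text
t5.50 [ 0.4576 -0.3192  0.099 ] [7.521e-01 6.591e-01 3.000e-04 2.000e-04] F [-0.1 -0.1 -3.2] g 0.394 80.1 q [ 0.4   0.31  0.14  1.82 -0.05  1.02  0.44]
```

View pics/p3.png

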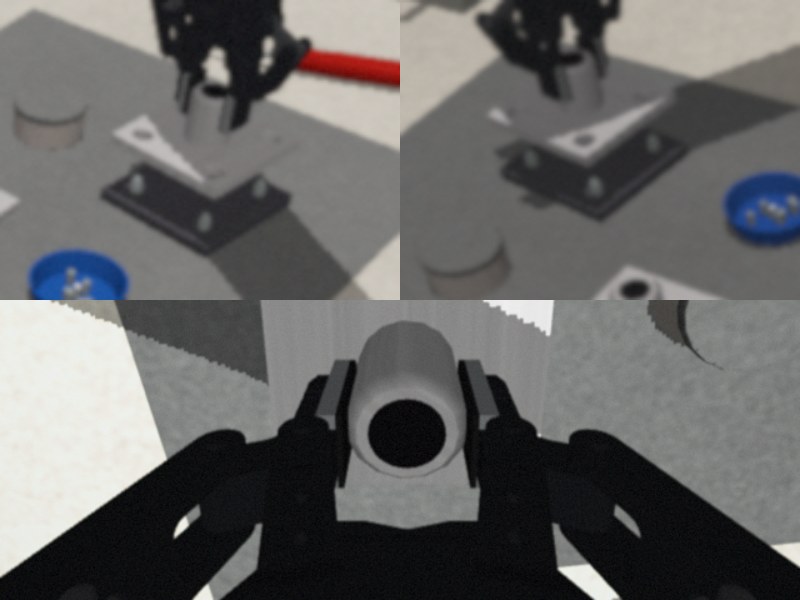

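The crops show the flange held level over the studs. Its edges run parallel to the plate's, and the neck is centred between the pads.

Emit:
{"method": "play_rows", "body": {
  "plan": [0,0,0,0,0,0.015,0.2,0,0,0,0,0,0.028,0.2,0,0,0,0,0,0.033,0.2,0,0,0,0,0,0.036,0.2,0,0,0,0,0,0.039,0.2,0,0,0,0,0,0.042,0.2,0,0,0,0,0,0.044,0.2,0,0,0,0,0,0.046,0.2,0,0,0,0,0,0.046,0.2]
}}

```text
clock: 6.78
position: [0.4569, -0.32, 0.0522]
ee_rot: [0.752, 0.659, 0.0, -0.0]
ft_force: [0.8, 0.8, -3.6]
grip_width: 0.397
grasp_force: 80.3
```

```bash
python3 - <<'E'
from h import *
state()
m,b=snap("side"); m2,c=snap("scene")
cv2.imwrite("pics/p4.png",np.hstack([cv2.resize(b[110:230,350:500],(400,320)),cv2.resize(c[110:230,130:280],(400,320))]))
E
```

```text
t6.78 [ 0.4569 -0.32    0.0522] [ 7.524e-01  6.587e-01  0.000e+00 -1.000e-04] F [ 0.8  0.8 -3.6] g 0.397 80.3 q [ 0.41  0.38  0.14  1.85 -0.06  0.92  0.45]
```

View pics/p4.png

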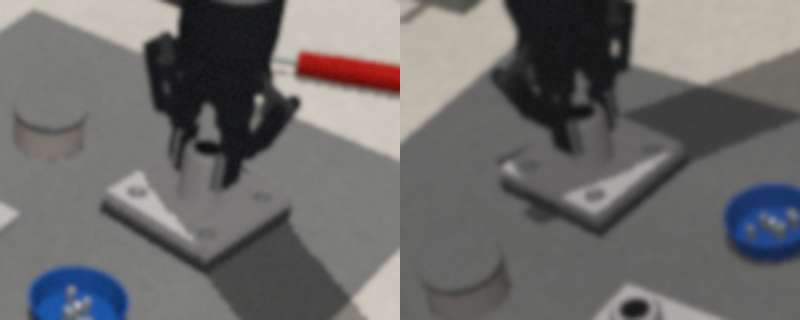

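Emit:
{"method": "play_rows", "body": {
  "plan": [0,0,0,0,0,0.001,0.2,0,0,0,0,0,0.002,0.2,0,0,0,0,0,0.003,0.2,0,0,0,0,0,0.003,0.2]
}}

```text
clock: 7.38
position: [0.4572, -0.3201, 0.0512]
ee_rot: [0.752, 0.659, 0.0, 0.0]
ft_force: [-9.2, 4.8, 17.8]
grip_width: 0.394
grasp_force: 82.7
```

Emit:
{"method": "play_rows", "body": {
  "plan": [0,0,0,0,0,0,0.5,0,0,0,0,0,0,0.7,0,0,0,0,0,0,0.8,0,0,0,0,0,0,0.8,0,0,0,0,0,-0.02,0.8,0,0,0,0,0,-0.05,0.9,0,0,0,0,0,-0.08,1,0,0,0,0.02,0,-0.11,1,0,0,0,0.06,0,-0.14,1,0,0,0,0.1,0,-0.17,1,0,0,0,0.1,0,-0.17,1,0,0,0,0.1,0,-0.17,1]
}}

```text
clock: 8.88
position: [0.4699, -0.2215, 0.2189]
ee_rot: [0.753, 0.659, -0.0, -0.0]
ft_force: [0.5, -0.7, 0.0]
grip_width: 0.998
grasp_force: 0.0
```

```bash
python3 - <<'E'
from h import *
state()
m,im=snap("wrist"); cv2.imwrite("pics/w5.png",im); print({k:np.array(v).tolist() for k,v in m.items()})
E
```

```text
t8.88 [ 0.4699 -0.2215  0.2189] [ 7.525e-01  6.585e-01 -2.000e-04 -0.000e+00] F [ 0.5 -0.7  0. ] g 0.998 0.0 q [ 0.27  0.12  0.09  1.78 -0.01  1.25  0.23]
{'fx': 372.9023864781487, 'fy': 372.9023864781487, 'cx': 325.32477693727617, 'cy': 236.90845164756956, 'R': [[0.9909352647514242, -0.1343364308790234, -0.001012131766312679], [-0.12818686431450357, -0.9477732724827214, 0.292051282799118], [-0.04019239840121565, -0.28927417324414, -0.9564021245295722]], 't': [-0.4945884951733107, -0.18025973366916606, 0.30789188820205965]}
```

View pics/w5.png

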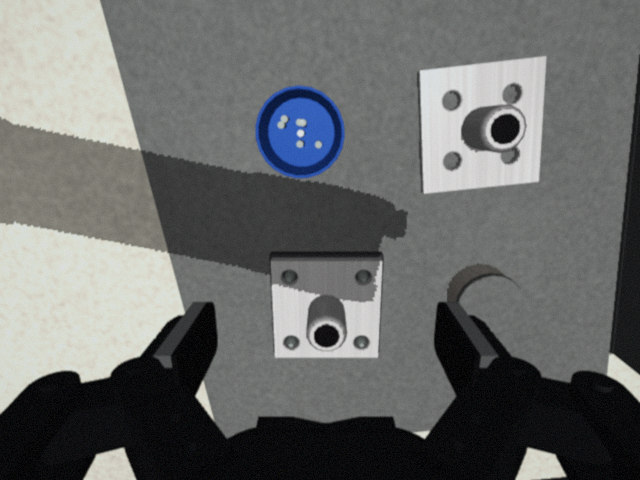

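The flange sits on the plate with a stud tip visible in each hole, at (289,277), (362,277), (291,342) and (361,342). The neck mouth is at (327,334).

```bash
python3 - <<'E'
from h import *
m=viewer.camera_model("wrist")
print(ray(m,(327,334.5),.066))
P=np.array([ray(m,p,.022) for p in((289,277),(362,277),(361,342),(291,342))]);print(P.mean(0),np.diff(P,axis=0))
E
```

```text
[ 0.45676237 -0.31981459  0.066     ]
[ 0.45558354 -0.32030466  0.022     ] [[ 0.06798656 -0.00923033  0.        ]
 [-0.00845298 -0.06936376  0.        ]
 [-0.06899077  0.00933827  0.        ]]
```

Emit:
{"method": "play_rows", "body": {
  "plan": [0,0,0,0.04,0.007,0,1,0,0,0,0.09,0.015,0,1,0,0,0,0.14,0.024,0,1,0,0,0,0.19,0.032,0,1,0,0,0,0.24,0.04,0,1,0,0,0,0.29,0.049,0,1,0,0,0,0.34,0.057,0,1,0,0,0,0.39,0.066,0,1,0,0,0,0.42,0.071,0,1,0,0,0,0.4345,0.0732,0,1,0,0,0,0.4345,0.0732,0,1,0,0,0,0.4345,0.0732,0,1]
}}

```text
clock: 10.42
position: [0.6005, 0.198, 0.2191]
ee_rot: [0.753, 0.658, -0.0, 0.0]
ft_force: [-0.4, 0.2, -0.2]
grip_width: 0.998
grasp_force: 0.0
```

```bash
cat >> h.py <<'E'
def ring(m,im,X,ztop,lo=130):
    """fit ellipse to bright blob nearest projected X"""
    hsv=cv2.cvtColor(im,cv2.COLOR_BGR2HSV); k=((hsv[:,:,2]>lo)).astype(np.uint8)
    cs,_=cv2.findContours(k,cv2.RETR_EXTERNAL,cv2.CHAIN_APPROX_NONE); p=proj(m,X)
    cs=[c for c in cs if cv2.contourArea(c)>300]
    c=min(cs,key=lambda c:np.linalg.norm(c.reshape(-1,2).mean(0)-p)); e=cv2.fitEllipse(c)
    print("pix",np.round(p),np.round(e[0],1),np.round(e[1],1),"world",ray(m,e[0],ztop).round(4)); return c
E
python3 - <<'E'
from h import *
state()
m,im=snap("wrist"); cv2.imwrite("pics/w6.png",im)
ring(m,im,(.6,.167,.02),.02); ring(m,im,(.604,.007,.014),.014)
E
```

```text
t10.43 [0.6005 0.198  0.2191] [ 7.532e-01  6.578e-01 -4.000e-04  3.000e-04] F [-0.4  0.2 -0.2] g 0.998 0.0 q [-0.23  0.37 -0.2   1.47  0.08  1.31 -0.58]
pix [330. 242.] [353.2 382.5] [39.8 46.8] world [0.6034 0.0113 0.02  ]
pix [354. 382.] [353.2 382.5] [39.8 46.8] world [0.6032 0.0065 0.014 ]
```

View pics/w6.png

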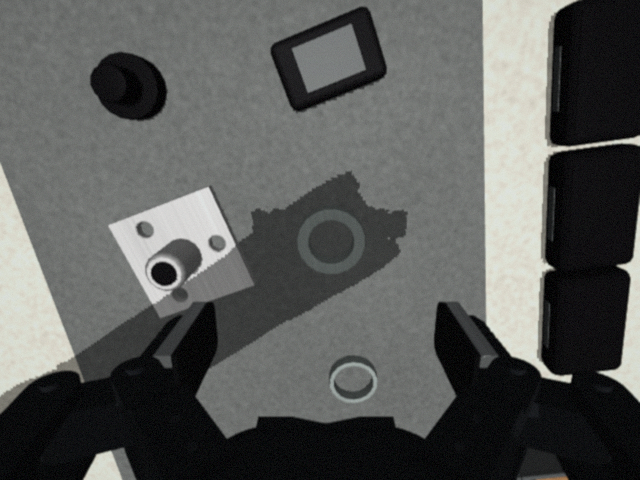

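The large ring is at (331,241) in the gripper's shadow, the small ring at (353,382), and the cap with its knob top near (113,85).

```bash
python3 - <<'E'
from h import *
m=viewer.camera_model("wrist"); im=cv2.imread("pics/w6.png"); g=cv2.cvtColor(cv2.GaussianBlur(im,(3,3),0),cv2.COLOR_BGR2GRAY)
print(g[241,290:372:2].tolist())
hole=g[225:258,316:348]; lo=np.median(hole); t=(lo+np.median(g[241,300:308]))/2; print(lo,t)
k=(g<t).astype(np.uint8); n,l,s,c=cv2.connectedComponentsWithStats(k,connectivity=4); i=l[241,331]; print(s[i],c[i])
cs,_=cv2.findContours((l==i).astype(np.uint8),0,1); e=cv2.fitEllipse(max(cs,key=len)); print(e, ray(m,e[0],.02),ray(m,e[0],.01))
# knob
b=g[45:130,80:175]; print(b[::5,::5])
E
```

```text
[58, 57, 58, 64, 83, 87, 89, 90, 87, 69, 58, 60, 60, 60, 59, 58, 61, 60, 59, 59, 59, 58, 61, 60, 59, 61, 60, 60, 60, 59, 60, 54, 76, 89, 89, 88, 88, 77, 60, 62, 63]
60.0 74.0
[ 308  220   46   44 1577] [330.74001268 241.59416614]
((330.7386779785156, 241.58428955078125), (42.43674850463867, 45.458473205566406), 87.8823471069336) [0.60064617 0.16714204 0.02      ] [0.60035747 0.1639547  0.01      ]
[[112 111 110 113 111 110 110 112 116 117 112 107 112 108 110 114 113 117
  110]
 [114 118 119 112 111 114 117 111 102 114 110 111 108 107 113 111 111 114
  112]
 [111 114 112 110 107 100  30  20  18  20  23  55 103 110 118 112 115 119
  114]
 [110 113 116 108  80  16  21  17  20  19  22  23  20  29 108 111 112 112
  116]
 [111 111 115 107  16  16  16  11  19  20  18  21  21  18   7  86 112 110
  115]
 [109 112 117  13  16  19  21  21  10   4  15  20  19  20  20   6 105 110
  114]
 [109 110  71  17  18  18  19  22  25   5   5  10  21  21  22   8  20 119
  123]
 [110 107  61  16  18  19  20  19  23  15   5   4  17  22  23  16   6  95
  114]
 [106 109  73  18  18  17  19  22  22  21   5   5  10  22  23  18   5  48
  117]
 [110 110 109  17  17  16  19  19  21  12   6   3   5  22  22  24   4  20
  114]
 [111 107 109 102  16  17  19  19  19   6   5   4   5  21  23  23   5  27
  115]
 [114 114 112 111  45  14  15  13   5   3   5   5  14  21  22  17   3  54
  113]
 [114 116 111 113 105  21  16  18  14  15  11  16  21  22  20   4   4  90
  109]
 [109 115 111 110 109 104  24  17  18  20  19  18  19  20  15   3  34 117
  111]
 [113 113 110 110 111 115 114  79  19  19  19  21  20   6   7  55 113 113
  114]
 [113 118 115 114 110 114 112 108 112 112  83  84  57  86 100 117 117 115
  115]
 [110 116 115 116 114 111 110 112 117 119 119 116 112 122 116 119 113 116
  115]]
```

Emit:
{"method": "play_rows", "body": {
  "plan": [0,0,0,-0.0326,0.0048,0.03,1,0,0,0,-0.0326,0.0048,0.08,1,0,0,0,-0.0326,0.0048,0.13,1,0,0,0,-0.0326,0.0048,0.165,1,0,0,0,-0.0326,0.0048,0.19,1,0,0,0,-0.0326,0.0048,0.203,1,0,0,0,-0.0326,0.0048,0.207,1,0,0,0,-0.0326,0.0048,0.207,1,0,0,0,-0.0326,0.0048,0.207,0.7,0,0,0,-0.0326,0.0048,0.207,0.5,0,0,0,-0.0326,0.0048,0.207,0.5,0,0,0,-0.0326,0.0048,0.207,0.5],
  "squeeze": 60
}}

```text
clock: 11.98
position: [0.6016, 0.1674, 0.0142]
ee_rot: [0.752, 0.659, 0.001, 0.001]
ft_force: [-2.3, -0.8, 8.9]
grip_width: 0.728
grasp_force: 63.8
```

Emit:
{"method": "play_rows", "body": {
  "plan": [0,0,0,0,0,-0.01,0.5,0,0,0,0,0,-0.03,0.5,0,0,0,0,0,-0.06,0.5,0,0,0,-0.02,-0.003,-0.09,0.5,0,0,0,-0.05,-0.008,-0.11,0.5,0,0,0,-0.09,-0.014,-0.12,0.5,0,0,0,-0.13,-0.02,-0.12,0.5,0,0,0,-0.17,-0.026,-0.12,0.5,0,0,0,-0.21,-0.033,-0.12,0.5,0,0,0,-0.25,-0.039,-0.12,0.5,0,0,0,-0.29,-0.045,-0.12,0.5,0,0,0,-0.33,-0.051,-0.12,0.5,0,0,0,-0.37,-0.057,-0.12,0.5,0,0,0,-0.41,-0.064,-0.12,0.5,0,0,0,-0.45,-0.07,-0.12,0.5,0,0,0,-0.48,-0.074,-0.12,0.5,0,0,0,-0.495,-0.077,-0.11,0.5,0,0,0,-0.5019,-0.0779,-0.1,0.5,0,0,0,-0.5019,-0.0779,-0.1,0.5,0,0,0,-0.5019,-0.0779,-0.1,0.5],
  "squeeze": 80
}}

```text
clock: 14.48
position: [0.4577, -0.3188, 0.1123]
ee_rot: [0.752, 0.659, 0.0, -0.0]
ft_force: [-0.9, -0.3, -1.6]
grip_width: 0.72
grasp_force: 87.1
```

```bash
python3 - <<'E'
from h import *
state()
m,a=snap("wrist"); m1,b=snap("side"); m2,c=snap("scene")
cv2.imwrite("pics/w7.png",a)
cv2.imwrite("pics/p7.png",np.vstack([np.hstack([cv2.resize(b[90:230,350:500],(400,300)),cv2.resize(c[90:230,130:280],(400,300))]),cv2.resize(a,(800,600))[300:]]))
print("tcp in wrist",proj(m,(.457,-.32,.12)),"neck",proj(m,(.457,-.32,.066)))
E
```

```text
t14.47 [ 0.4577 -0.3188  0.1123] [ 7.519e-01  6.593e-01  3.000e-04 -2.000e-04] F [-0.9 -0.3 -1.6] g 0.720 87.1 q [ 0.46  0.3   0.08  1.8  -0.03  1.04  0.42]
tcp in wrist [325.23131036 337.392444  ] neck [325.3286141 278.7191679]
```

View pics/p7.png

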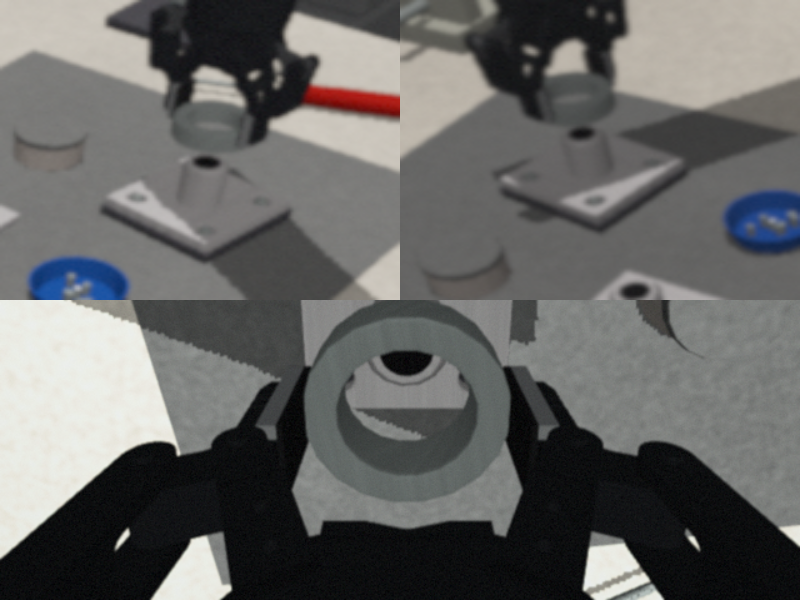

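The large ring is held level just above the neck, centred at wrist (326,328). It seems to have settled a few millimetres lower in the pads, so I lower it slowly and watch the force.

Emit:
{"method": "play_rows", "body": {
  "plan": [0,0,0,0,0,0.01,0.5,0,0,0,0,0,0.02,0.5,0,0,0,0,0,0.025,0.5,0,0,0,0,0,0.029,0.5,0,0,0,0,0,0.033,0.5,0,0,0,0,0,0.037,0.5,0,0,0,0,0,0.04,0.5,0,0,0,0,0,0.04,0.5]
}}

```text
clock: 15.62
position: [0.457, -0.3199, 0.0721]
ee_rot: [0.752, 0.659, -0.0, -0.0]
ft_force: [0.0, -0.3, -1.6]
grip_width: 0.716
grasp_force: 87.1
```

```bash
python3 - <<'E'
from h import *
state()
m,a=snap("wrist"); m1,b=snap("side"); m2,c=snap("scene")
cv2.imwrite("pics/p8.png",np.vstack([np.hstack([cv2.resize(b[110:230,350:500],(400,300)),cv2.resize(c[110:230,130:280],(400,300))]),cv2.resize(a,(800,600))[300:]]))
E
```

```text
t15.62 [ 0.457  -0.3199  0.0721] [ 7.524e-01  6.587e-01 -0.000e+00 -1.000e-04] F [ 0.  -0.3 -1.6] g 0.716 87.1 q [ 0.46  0.35  0.08  1.83 -0.03  0.96  0.42]
```

View pics/p8.png

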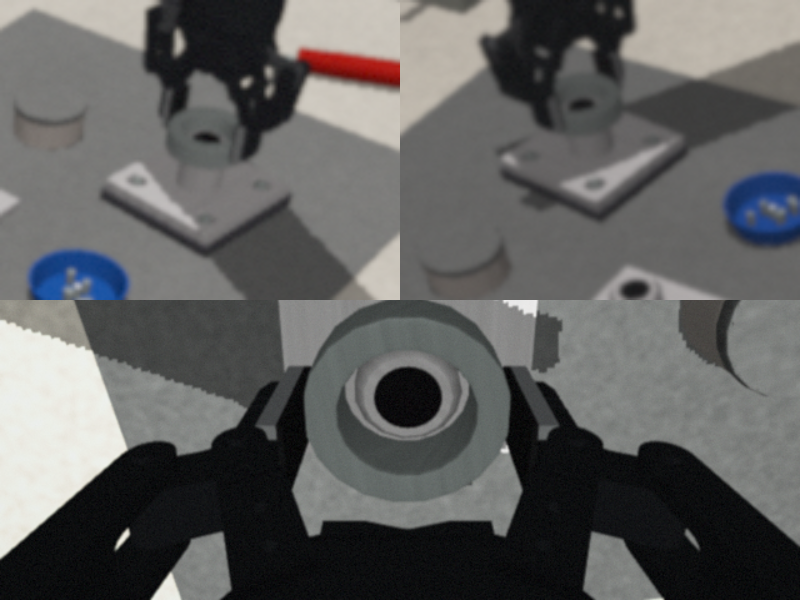

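The ring is now around the neck, which is centred in its hole at (326,318), and there is no contact force.

Emit:
{"method": "play_rows", "body": {
  "plan": [0,0,0,0,0,0.006,0.5,0,0,0,0,0,0.012,0.5,0,0,0,0,0,0.018,0.5,0,0,0,0,0,0.024,0.5,0,0,0,0,0,0.028,0.5,0,0,0,0,0,0.031,0.5,0,0,0,0,0,0.031,0.5]
}}

```text
clock: 16.65
position: [0.457, -0.3199, 0.0411]
ee_rot: [0.752, 0.659, -0.0, -0.0]
ft_force: [0.0, 0.3, -2.6]
grip_width: 0.713
grasp_force: 87.1
```

Emit:
{"method": "play_rows", "body": {
  "plan": [0,0,0,0,0,0.002,0.5,0,0,0,0,0,0.004,0.5,0,0,0,0,0,0.0055,0.5,0,0,0,0,0,0.0055,0.5]
}}

```text
clock: 17.15
position: [0.4572, -0.32, 0.0364]
ee_rot: [0.752, 0.659, 0.0, 0.0]
ft_force: [-2.8, 2.3, 6.2]
grip_width: 0.716
grasp_force: 87.9
```

Force rose at the expected height, so the large ring is seated. Next I release it and go to the small ring.

Emit:
{"method": "play_rows", "body": {
  "plan": [0,0,0,0,0,0,0.8,0,0,0,0,0,0,0.95,0,0,0,0,0,0,0.95,0,0,0,0,0,-0.02,0.95,0,0,0,0,0,-0.05,0.95,0,0,0,0,0,-0.09,1,0,0,0,0.02,0.006,-0.12,1,0,0,0,0.06,0.018,-0.12,1,0,0,0,0.1,0.03,-0.12,1,0,0,0,0.15,0.045,-0.12,1,0,0,0,0.2,0.06,-0.12,1,0,0,0,0.25,0.075,-0.12,1,0,0,0,0.3,0.089,-0.12,1,0,0,0,0.33,0.098,-0.11,1,0,0,0,0.3433,0.102,-0.1,1,0,0,0,0.3433,0.102,-0.08,1,0,0,0,0.3433,0.102,-0.06,1,0,0,0,0.3433,0.102,-0.06,1]
}}

```text
clock: 19.4
position: [0.6022, 0.0054, 0.0941]
ee_rot: [0.753, 0.658, -0.002, -0.001]
ft_force: [-0.4, -0.5, -0.4]
grip_width: 1.001
grasp_force: 0.0
```

```bash
python3 - <<'E'
from h import *
state()
m,a=snap("wrist"); m1,b=snap("side"); m2,c=snap("scene")
cv2.imwrite("pics/p9.png",np.vstack([np.hstack([cv2.resize(b[110:230,350:500],(400,300)),cv2.resize(c[110:230,130:280],(400,300))]),cv2.resize(a,(800,600))[300:]]))
print(proj(m,(.6035,.0068,.014)))
E
```

```text
t19.40 [0.6022 0.0054 0.0941] [ 0.7529  0.6581 -0.0015 -0.0008] F [-0.4 -0.5 -0.4] g 1.001 0.0 q [ 0.01  0.41 -0.12  1.68  0.06  1.05 -0.26]
[328.52680149 251.11198609]
```

View pics/p9.png

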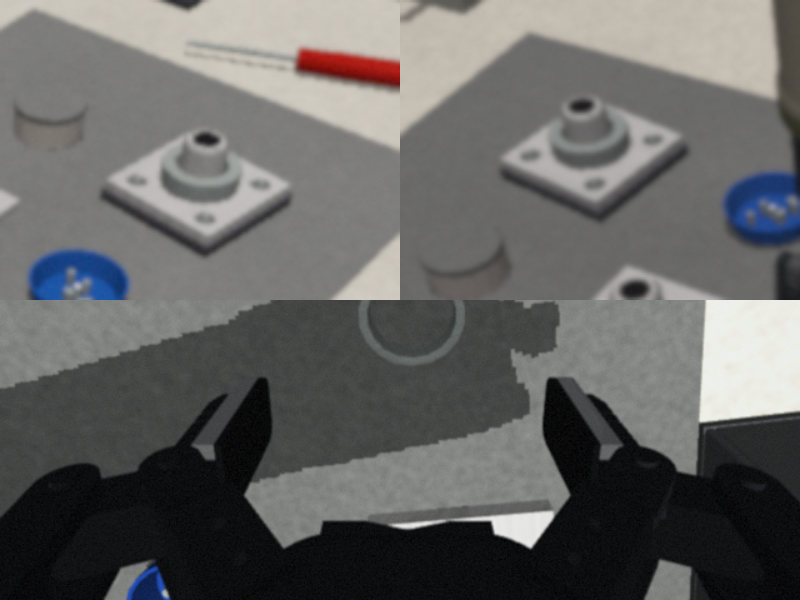

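The large ring is seated flat on the flange. The small ring is at about (329,250), where it was predicted.

Emit:
{"method": "play_rows", "body": {
  "plan": [0,0,0,0,0,0.03,1,0,0,0,0,0,0.055,1,0,0,0,0,0,0.072,1,0,0,0,0,0,0.0795,1,0,0,0,0,0,0.0795,0.9,0,0,0,0,0,0.0795,0.6,0,0,0,0,0,0.0795,0.4,0,0,0,0,0,0.0795,0.4,0,0,0,0,0,0.0795,0.4],
  "squeeze": 60
}}

```text
clock: 20.68
position: [0.6045, 0.0069, 0.0181]
ee_rot: [0.752, 0.659, 0.001, 0.001]
ft_force: [-3.4, 0.1, 8.7]
grip_width: 0.575
grasp_force: 60.3
```

Emit:
{"method": "play_rows", "body": {
  "plan": [0,0,0,0,0,-0.01,0.4,0,0,0,0,0,-0.04,0.4,0,0,0,0,0,-0.08,0.4,0,0,0,-0.02,-0.006,-0.11,0.4,0,0,0,-0.05,-0.015,-0.12,0.4,0,0,0,-0.09,-0.027,-0.12,0.4,0,0,0,-0.13,-0.039,-0.12,0.4,0,0,0,-0.17,-0.051,-0.12,0.4,0,0,0,-0.21,-0.062,-0.12,0.4,0,0,0,-0.25,-0.074,-0.12,0.4,0,0,0,-0.29,-0.086,-0.12,0.4,0,0,0,-0.32,-0.095,-0.12,0.4,0,0,0,-0.336,-0.1,-0.11,0.4,0,0,0,-0.3433,-0.102,-0.1,0.4,0,0,0,-0.3433,-0.102,-0.085,0.4,0,0,0,-0.3433,-0.102,-0.075,0.4,0,0,0,-0.3433,-0.102,-0.075,0.4,0,0,0,-0.3433,-0.102,-0.075,0.4]
}}

```text
clock: 22.92
position: [0.4576, -0.3197, 0.0916]
ee_rot: [0.752, 0.659, 0.0, 0.0]
ft_force: [0.4, 0.0, -0.6]
grip_width: 0.568
grasp_force: 62.1
```

```bash
python3 - <<'E'
from h import *
state()
m,a=snap("wrist"); m1,b=snap("side"); m2,c=snap("scene")
cv2.imwrite("pics/p10.png",np.vstack([np.hstack([cv2.resize(b[100:220,350:500],(400,300)),cv2.resize(c[100:220,130:280],(400,300))]),cv2.resize(a,(800,600))[300:]]))
E
```

```text
t22.93 [ 0.4576 -0.3197  0.0916] [7.522e-01 6.590e-01 1.000e-04 2.000e-04] F [ 0.4  0.  -0.6] g 0.568 62.1 q [ 0.47  0.32  0.07  1.82 -0.02  1.    0.42]
```

View pics/p10.png

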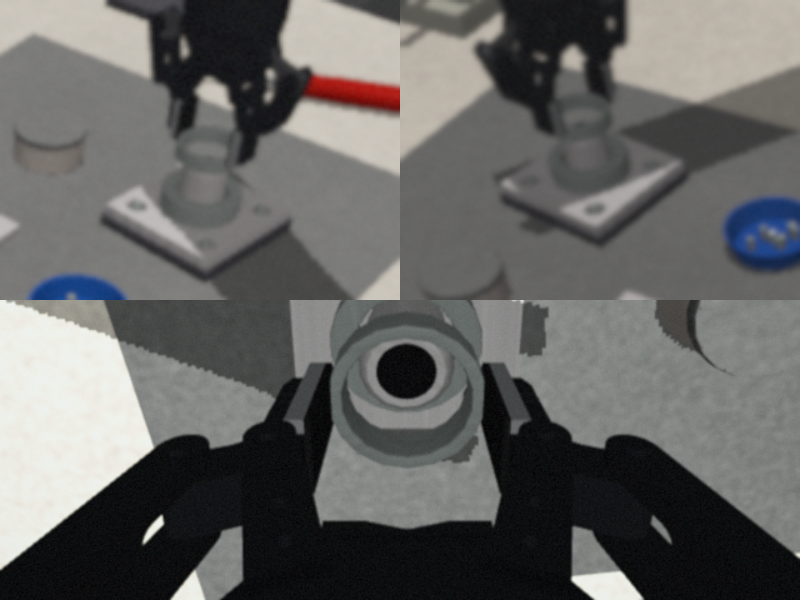

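The small ring hangs level and centred just above the neck.

Emit:
{"method": "play_rows", "body": {
  "plan": [0,0,0,0,0,0.005,0.4,0,0,0,0,0,0.009,0.4,0,0,0,0,0,0.013,0.4,0,0,0,0,0,0.017,0.4,0,0,0,0,0,0.021,0.4,0,0,0,0,0,0.025,0.4,0,0,0,0,0,0.028,0.4,0,0,0,0,0,0.03,0.4,0,0,0,0,0,0.0315,0.4,0,0,0,0,0,0.0315,0.4]
}}

```text
clock: 24.32
position: [0.4572, -0.3201, 0.0602]
ee_rot: [0.752, 0.659, 0.0, 0.0]
ft_force: [-1.9, 0.4, 3.5]
grip_width: 0.574
grasp_force: 62.5
```

Emit:
{"method": "play_rows", "body": {
  "plan": [0,0,0,0,0,0,0.8,0,0,0,0,0,0,0.9,0,0,0,0,0,-0.01,0.9,0,0,0,0,0,-0.04,0.9,0,0,0,0,0,-0.09,1,0,0,0,0.03,-0.004,-0.13,1,0,0,0,0.08,-0.011,-0.14,1,0,0,0,0.14,-0.02,-0.14,1,0,0,0,0.2,-0.029,-0.14,1,0,0,0,0.26,-0.037,-0.14,1,0,0,0,0.32,-0.046,-0.14,1,0,0,0,0.38,-0.054,-0.14,1,0,0,0,0.44,-0.063,-0.14,1,0,0,0,0.5,-0.072,-0.14,1,0,0,0,0.56,-0.08,-0.14,1,0,0,0,0.61,-0.087,-0.14,1,0,0,0,0.65,-0.093,-0.14,1,0,0,0,0.6731,-0.0964,-0.14,1,0,0,0,0.6731,-0.0964,-0.14,1,0,0,0,0.6731,-0.0964,-0.14,1]
}}

```text
clock: 26.82
position: [0.451, 0.359, 0.2001]
ee_rot: [0.753, 0.658, -0.0, 0.0]
ft_force: [-0.1, -0.8, -0.9]
grip_width: 0.999
grasp_force: 0.0
```

```bash
python3 - <<'E'
from h import *
state()
m,a=snap("wrist"); m1,b=snap("side"); m2,c=snap("scene")
cv2.imwrite("pics/w11.png",a)
cv2.imwrite("pics/p11.png",np.hstack([np.vstack([cv2.resize(b[110:230,350:500],(300,240)),cv2.resize(c[110:230,130:280],(300,240))]),cv2.resize(np.clip(a[:,:].astype(float)*1.6,0,255).astype(np.uint8)[:,90:590],(500,480))]))
k=(cv2.cvtColor(a,cv2.COLOR_BGR2GRAY)<35).astype(np.uint8)
p=proj(m,(.4505,.322,.046));q=proj(m,(.4505,.322,.02));print(p,q)
l=cv2.connectedComponents(k)[1]; i=l[int(p[1]),int(p[0])]; ys,xs=np.where(l==i); print(i,xs.min(),xs.max(),ys.min(),ys.max())
E
```

```text
t26.82 [0.451  0.359  0.2001] [ 7.527e-01  6.583e-01 -0.000e+00  4.000e-04] F [-0.1 -0.8 -0.9] g 0.999 0.0 q [-0.33  0.3  -0.51  1.63  0.15  1.25 -1.  ]
[331.60064325 265.80994803] [331.1260178  254.93540001]
2 303 361 221 281
```

View pics/p11.png

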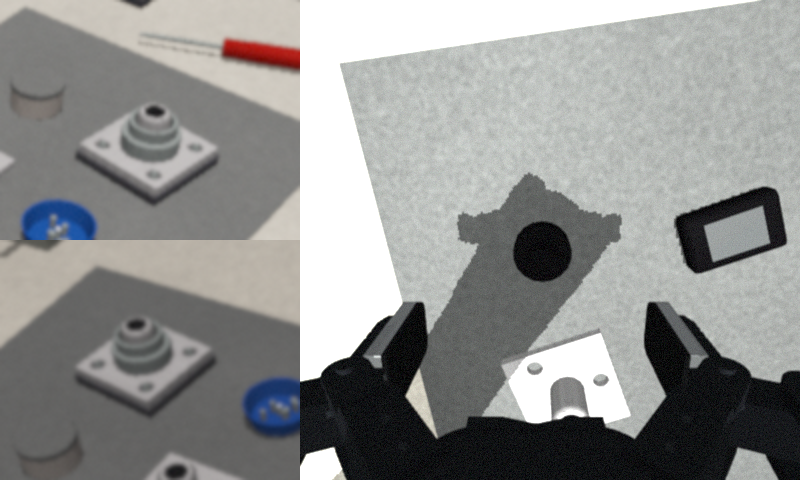

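The small ring is on the large one, coaxial with the neck. The cap is at wrist (332,251), which agrees with its predicted place to about 1 mm.

Emit:
{"method": "play_rows", "body": {
  "plan": [0,0,0,-0.0371,0.0055,0.02,1,0,0,0,-0.0371,0.0055,0.06,1,0,0,0,-0.0371,0.0055,0.1,1,0,0,0,-0.0371,0.0055,0.135,1,0,0,0,-0.0371,0.0055,0.155,1,0,0,0,-0.0371,0.0055,0.1625,1,0,0,0,-0.0371,0.0055,0.1625,0.7,0,0,0,-0.0371,0.0055,0.1625,0.4,0,0,0,-0.0371,0.0055,0.1625,0.2,0,0,0,-0.0371,0.0055,0.1625,0.15,0,0,0,-0.0371,0.0055,0.1625,0.15,0,0,0,-0.0371,0.0055,0.1625,0.15],
  "squeeze": 40
}}

```text
clock: 28.48
position: [0.4516, 0.3228, 0.0383]
ee_rot: [0.752, 0.659, 0.001, 0.0]
ft_force: [-0.6, -0.9, 5.5]
grip_width: 0.316
grasp_force: 39.1
```

Emit:
{"method": "play_rows", "body": {
  "plan": [0,0,0,0,0,-0.01,0.15,0,0,0,0,0,-0.04,0.15,0,0,0,0,0,-0.08,0.15,0,0,0,-0.02,0.003,-0.11,0.15,0,0,0,-0.06,0.009,-0.12,0.15,0,0,0,-0.11,0.016,-0.12,0.15,0,0,0,-0.16,0.023,-0.12,0.15,0,0,0,-0.21,0.03,-0.12,0.15,0,0,0,-0.26,0.037,-0.12,0.15,0,0,0,-0.31,0.044,-0.12,0.15,0,0,0,-0.36,0.051,-0.12,0.15,0,0,0,-0.41,0.059,-0.12,0.15,0,0,0,-0.46,0.066,-0.12,0.15,0,0,0,-0.51,0.073,-0.12,0.15,0,0,0,-0.56,0.08,-0.12,0.15,0,0,0,-0.6,0.086,-0.12,0.15,0,0,0,-0.625,0.0893,-0.11,0.15,0,0,0,-0.636,0.0909,-0.09,0.15,0,0,0,-0.636,0.0909,-0.075,0.15,0,0,0,-0.636,0.0909,-0.075,0.15]
}}

```text
clock: 30.98
position: [0.4566, -0.318, 0.1106]
ee_rot: [0.752, 0.659, -0.0, -0.002]
ft_force: [0.2, 1.1, -0.7]
grip_width: 0.312
grasp_force: 39.5
```

```bash
python3 - <<'E'
from h import *
state()
m,a=snap("wrist"); m1,b=snap("side"); m2,c=snap("scene")
f=lambda x:np.clip(x.astype(float)*1.7,0,255).astype(np.uint8)
cv2.imwrite("pics/p12.png",f(np.vstack([np.hstack([cv2.resize(b[90:220,350:500],(400,340)),cv2.resize(c[90:220,130:280],(400,340))]),cv2.resize(a,(800,600))[340:]])))
E
```

```text
t30.98 [ 0.4566 -0.318   0.1106] [ 7.519e-01  6.593e-01 -2.000e-04 -1.700e-03] F [ 0.2  1.1 -0.7] g 0.312 39.5 q [ 0.51  0.3   0.01  1.8  -0.01  1.05  0.4 ]
```

View pics/p12.png

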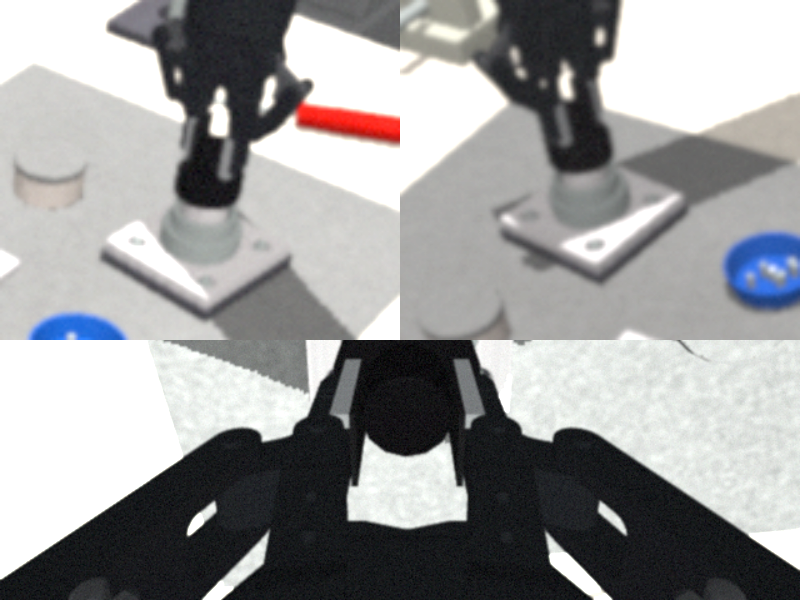

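The cap hangs upright just above the neck, in line with the stack.

Emit:
{"method": "play_rows", "body": {
  "plan": [0,0,0,0,0,0,0.15,0,0,0,0,0,0.004,0.15,0,0,0,0,0,0.007,0.15,0,0,0,0,0,0.01,0.15,0,0,0,0,0,0.012,0.15,0,0,0,0,0,0.014,0.15,0,0,0,0,0,0.014,0.15]
}}

```text
clock: 32.0
position: [0.4571, -0.3199, 0.0982]
ee_rot: [0.752, 0.659, -0.0, -0.0]
ft_force: [-0.2, -0.6, -0.3]
grip_width: 0.311
grasp_force: 39.5
```

Emit:
{"method": "play_rows", "body": {
  "plan": [0,0,0,0,0,0.0015,0.15,0,0,0,0,0,0.003,0.15,0,0,0,0,0,0.004,0.15,0,0,0,0,0,0.0045,0.15,0,0,0,0,0,0.0045,0.15]
}}

```text
clock: 32.62
position: [0.4571, -0.3201, 0.0943]
ee_rot: [0.752, 0.659, 0.0, 0.0]
ft_force: [-2.5, 0.8, 5.8]
grip_width: 0.312
grasp_force: 40.0
```

The cap makes contact at exactly its seated height, so I release it and back away.

Emit:
{"method": "play_rows", "body": {
  "plan": [0,0,0,0,0,0,0.5,0,0,0,0,0,0,0.8,0,0,0,0,0,0,0.9,0,0,0,0,0,-0.02,0.9,0,0,0,0,0,-0.06,0.9,0,0,0,0,0,-0.1,1,0,0,0,0.06,0,-0.13,1,0,0,0,0.12,0,-0.13,1,0,0,0,0.18,0,-0.13,1,0,0,0,0.22,0,-0.13,1,0,0,0,0.22,0,-0.13,1,0,0,0,0.22,0,-0.13,1]
}}

```text
clock: 34.12
position: [0.4861, -0.1028, 0.2238]
ee_rot: [0.753, 0.658, -0.0, 0.0]
ft_force: [0.1, -0.3, 0.8]
grip_width: 0.999
grasp_force: 0.0
```

```bash
python3 - <<'E'
from h import *
state()
m1,b=snap("side"); m2,c=snap("scene")
f=lambda x:np.clip(x.astype(float)*1.6,0,255).astype(np.uint8)
cv2.imwrite("pics/p13.png",f(np.hstack([cv2.resize(b[100:230,350:500],(400,350)),cv2.resize(c[100:230,130:280],(400,350))])))
E
```

```text
t34.12 [ 0.4861 -0.1028  0.2238] [ 7.526e-01  6.584e-01 -1.000e-04  1.000e-04] F [ 0.1 -0.3  0.8] g 0.999 0.0 q [ 0.27  0.07 -0.16  1.82  0.01  1.25 -0.03]
```

View pics/p13.png

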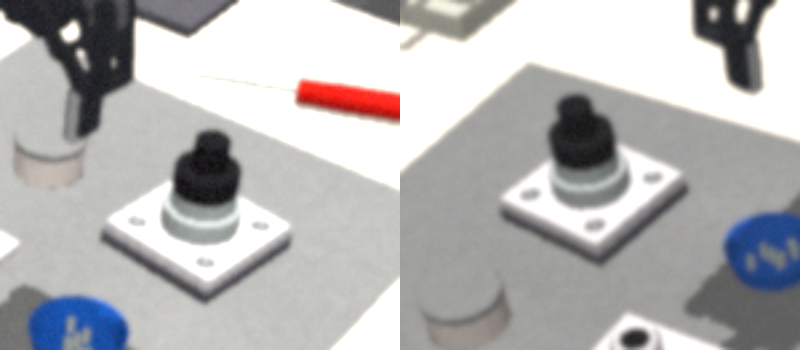

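The stack is complete and upright: flange, large ring, small ring and cap, with the gripper clear of it.

```bash
python3 -c "
from workcell import manip
print(manip.hand_in())"
```

```text
the job is handed in; nothing more can be done
None
```

The hub is built in the order asked (wide flange, large ring, small ring, cap), the two flanges that do not fit were left alone, and the job was handed in at about 34 s; the hand-in gave no verdict.

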